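# Open the clamped tea tin one-handed

### The arm

A 6-joint arm with a two-finger parallel gripper is mounted at the origin on the work surface; the furniture and walls round the work are solid. World frame = base frame: x ahead of the robot, y to its left, z up, the work surface at z = 0. Lengths are in m, angles in degrees, forces in N, time in s.
With the tool pointing down it reaches from about 0.375 to 0.825 m from the base axis. Payload 5.5 kg.
Tool frame: the origin (TCP) lies between the finger pads; the fingertips stand 19 mm ahead of it and the grasp point (between the pads) is the TCP; z points along the fingers, y is the direction in which the jaws open and shut (so a half turn about z gives the same grasp; the last joint's range is limited). The gripper opens to 85 mm and grips with 20 to 120 N. Pads are 22 mm wide; open, the fingers measure 114 mm over their backs; the gripper's body (76 mm by 85 mm) begins 54 mm behind the grasp point. The pads swing forward as they close: fully open they stand 13 mm farther back than shut.
Start: joints at [64.343, 17.962, -2.699, 69.339, 0, 90], TCP at [0.26, 0.541, 0.25] pointing down, gripper open.
Joint ranges: [-152.73, 152.73], [-39.44, 99.34], [-58.76, 71.6], [-118.89, 123.64], [-81.53, 83.1], [-180, 180]. Speed limits (degrees/s): [136.94, 136.94, 172.46, 180, 180, 180].

### API

Orientations are given as a 3x3 rotation matrix whose columns are the frame's x, y, z axes.
In Python, from plant import r gives the robot as it stands.
- The arm moves only by the tool jog_arm, never from a script. Its argument "moves" is a list of rows, each a list of 5 numbers: the shift along the tool's x, y, z in mm, then the turn about the tool's z in rad, then the closure, from -1 (fully open) to 1 (shut). A call has 1 to 5 rows; each row shifts and turns the commanded pose from where the row before left it, along the tool's axes as they then stand; what a row does not reach is not made up. A row lasts 1/8 s, in which the tool goes at most 62.5 mm and 10.7 degrees, less where a joint would pass 70% of its speed; a pose out of reach is approached as far as the arm can. A call with a gripper value outside its range is refused whole. The fingers move at their own pace and stop on an object; "newtons" is the grip in N (left out, the last holds). Time passes only in rows, so rows that do not move let the fingers close. It gives the time, the measured TCP pose, the force and the opening at its end, in the units of the state.
- r.observe(): the state, without advancing time (a new reading comes with each control period).
- r.get_image(name): name is "scene" or "top"; returns (picture, depth): 384x512x3 uint8, blue, green, red; 384x512 float32, m along the optical axis (not along the pixel's ray), 0 where there is no reading.
- r.calibration(name): a dict with "fovy" (degrees; the focal length in pixels is half the picture's height over the tangent of half this angle, whatever the lens; pixels are square), "cx", "cy" (the principal point, pixels), "k1" (the pictures are not rectified: a ray, as slopes to the right and down, at radius r is drawn at 1 + k1 r^2 times it, then the intrinsics apply), "position" and "orientation" of the camera in the world. Camera axes: x right, y down, z forward; pixel columns grow to the right and rows downward; lengths in m; the calibration is good to about 2 mm. A picture is of the moment at which its call begins. calibration takes no time and is no camera call.
- r.finish_job(): hands the job in, once; it reports no verdict.
Trained networks look in the newest picture that a camera, given by its name, has taken for a name from the list of things; names that differ only in an ending like _2 or _b are one class to them, and where a whole thing is asked for, a point or a joint stands for the part that bears it (a point fixed in the world has none). Each returns a list of dicts, best first, with "confidence" (0 to 1); they miss things now and then, are a little off and sometimes report something else, mostly with a low value. They report only what shows in the picture. A call takes as long as a camera call. They do not tell look-alikes from the thing itself.
- r.find_in(camera, label): "location" ([x, y, z] in m, in the coordinates of the camera as it stood for that picture, good to about 4 mm: the middle of the surface that is visible of it).
- r.place_of(camera, label): "location" ([x, y, z] in m, in the coordinates of the camera as it stood for that picture, good to about 4 mm: a listed point, or the origin of a listed thing).
The state is a dict: "time_s": time; "joint_pos": joint angles; "joint_vel": joint speeds; "effort": joint torques, N m; "eef_pos": TCP position; "orientation": TCP orientation; "force": force on the tool from outside, world axes, zero at the start; "moment": the same for the moment, N m; "width": finger opening in m.
Only numpy, scipy, OpenCV 4.12 (cv2) and the standard library are available. Lean on these libraries where they do the work, as an engineer would, in place of code of your own. Each camera call takes 0.05 s, during which the arm holds its last target.

### The job

Open the green tea tin (not the blue one) so that it can be refilled: first slide the black tab on its wooden opening board fully home towards the tin, so that the steel keeper holds the tin's foot down, then draw the tight green lid straight up off the tin. Set the lid down, not dropped, open side down in the middle of the small brown chopping board. Leave the tin seated in the opening board with the keeper home.

Things in the scene. Friction and masses are not known exactly. Their poses are not given: they have to be found in the camera images.
- tin_base: Green tea tin's base in the pale wooden opening board (fixed). Origin: centre of underside, 10 mm above the table; z up, y along the tin. Body 52 (x) x 86 (y) up to z = 50, steel neck 42 x 76 up to z = 88 under the lid. Dark foot 6 mm thick with two ears on each long side (to x = +-40). 0.25 kg: it comes up with the lid unless the keeper is over its ears; then 2.5 mm play. The blue tin is not it.
- tin_lid: Green lid, brass lines: upside-down box 52 (x) x 86 (y) x 48 mm, rigid, axes as tin_base. Origin: centre of its open lower rim; when shut 50 mm above tin_base's origin (top 108 mm above the table). Covers 38 mm of neck, 2 mm clearance; two sprung cork pads in the neck drag on it with 6 to 17 N for the first 33 mm up; free after 38 mm. 0.08 kg. Grip across the 52 mm width (x).
- keeper (a joint): Travel of the sliding steel fork (m), flat on the opening board round the tin: 0 drawn back, 0.028 fully home (end stop), its four lugs then over the foot's ears. It moves along the +y axis of tin_base, stays where it is left and takes about 2 N to slide.
- keeper_tab (a point): Centre of the top of the keeper's upright black tab, 58 mm above the table, on the tin's -y side, 143 mm from the tin's centre when drawn back; moves with the keeper. The tab is 22 mm (along x of tin_base) x 14 mm (along y) and stands 35 mm above the keeper's steel plate, whose top is 24 mm above the table.
- lid_board: Small brown wooden chopping board, 170 (x) x 240 (y) x 21 mm, lying flat on the table and fixed there. Origin: centre of its underside, on the table; the top is 21 mm higher.
There are look-alikes about, which are no part of the job. There is more than one size of the tin_lid; the one meant has the size given above.

How it is judged (in metres and radians):
On the way, in this order (a step that is already met when the one before it is completed fails the run):
1. the keeper is slid home over the tin's foot while the lid is still on (value of joint keeper above 0.018 m and z of tin_lid in the frame of tin_base below 0.06 m), for 0.2 s.
2. the lid is drawn up clear of the neck, straight above the base, which stays down (z of tin_lid in the frame of tin_base above 0.089 m and horizontal distance between tin_lid and tin_base below 0.03 m and distance of tin_base from where it was at the start of the episode below 0.012 m and value of joint keeper above 0.018 m), for 0.02 s.
At the end, for the whole second after the job is handed in: The lid rests still and level (within 10 degrees), open side down on the chopping board, its centre within 55 mm of the board's centre; the tin base is upright (10 degrees) in its seat, within 12 mm of where it stood; the keeper is at 18 mm or more of its 28 mm (horizontal distance between tin_lid and lid_board below 0.055 m and height (world z) of tin_lid between 0.015 and 0.027 m and angle between each of tin_lid, tin_base's own z axis and vertical below 0.17 rad and linear speed of tin_lid below 0.02 m/s and distance of tin_base from where it was at the start of the episode below 0.012 m and value of joint keeper above 0.018 m); the robot touches nothing.
It fails at once if the tin base is pulled out of its seat (moved more than 15 mm or tilted over 10 degrees) (distance of tin_base from where it was at the start of the episode above 0.015 m or angle between tin_base's own z axis and vertical above 0.17 rad).
It fails at once if the lid is dropped: let go away from the tin with its rim more than 30 mm above the chopping board's top (horizontal distance between tin_lid and tin_base above 0.1 m and height (world z) of tin_lid above 0.051 m and contact force between the fingers and tin_lid below 0.05 N).
It also fails if it takes over 51 s, if anything falls off the work surface, if the arm or the gripper's body presses on something with over 40 N, if the wrist force passes 120 N, or if a joint passes its speed limit or range.

## Working session

There is one attempt and no reset: what is moved stays moved. The work goes in short steps, Python scripts to look and compute and a tool call to move; the robot and the scene stay as the last step left them, time stands still between calls to the robot, and variables do not carry over. Pictures are saved under pics/ and viewed, and the job is handed in when it is done.

Besides the shell and the picture viewer there is one more tool, called after "Call:" as name([rows], argument=value, ...), one row to a line, values as JSON. jog_arm: Moves the arm, as the interface text tells. Its arguments: {"type":"object","properties":{"moves":{"type":"array","items":{"type":"array","items":{"type":"number"}}},"newtons":{"type":"number"}},"required":["moves"]}

```bash
mkdir -p pics; ls; cat > h.py <<'E'
import numpy as np, cv2, json
from plant import r
def cam(n):
    c=r.calibration(n); c['R']=np.array(c['orientation']).reshape(3,3); c['p']=np.array(c['position']); c['f']=192/np.tan(np.radians(c['fovy']/2)); return c
def toworld(n,p):
    c=cam(n); return c['R']@np.array(p)+c['p']
def pixcloud(n,d):
    c=cam(n); h,w=d.shape
    K=np.array([[c['f'],0,c['cx']],[0,c['f'],c['cy']],[0,0,1]])
    v,u=np.mgrid[0:h,0:w]
    pts=np.stack([u.ravel(),v.ravel()],1).astype(np.float64)[:,None]
    n_=cv2.undistortPoints(pts,K,np.array([c['k1'],0,0,0,0.])).reshape(h,w,2)
    P=np.dstack([n_[...,0]*d,n_[...,1]*d,d]); W=P@c['R'].T+c['p']; W[d<=0]=np.nan
    return W
E
python3 - <<'E'
from h import *
for n in ['scene','top']:
    im,d=r.get_image(n); cv2.imwrite(f'pics/{n}0.png',im); np.save(f'{n}_d.npy',d); np.save(f'{n}_im.npy',im)
    print(n,r.calibration(n))
    for l in ['tin_base','tin_lid','keeper_tab','lid_board']:
        for q in r.place_of(n,l): print(l,round(q['confidence'],2),toworld(n,q['location']).round(3))
print(r.observe())
E
```

```text
pics
scene {'fovy': 48.25923842652149, 'cx': 257.6288094348999, 'cy': 190.17654253392556, 'k1': -0.11630879203953846, 'position': array([-0.04798544, -0.73865658,  0.77768847]), 'orientation': array([[ 0.77362249, -0.39062899,  0.49891606],
       [-0.63356671, -0.48937787,  0.59925164],
       [ 0.01007341, -0.77969115, -0.62608325]])}
tin_base 0.87 [ 0.482 -0.198  0.011]
tin_lid 0.8 [ 0.487 -0.059  0.006]
tin_lid 0.74 [ 0.48  -0.197  0.059]
keeper_tab 0.8 [ 0.497 -0.339  0.058]
lid_board 0.58 [ 0.49  0.2  -0.  ]
top {'fovy': 55.32546896520696, 'cx': 249.64662918516612, 'cy': 190.55972646255222, 'k1': -0.05176742043624778, 'position': array([ 0.46321352, -0.08420088,  1.03373725]), 'orientation': array([[-0.01126875, -0.99889105,  0.04571313],
       [-0.99952334,  0.01256637,  0.02819875],
       [-0.02874192, -0.04537357, -0.99855653]])}
tin_base 0.57 [ 0.484 -0.197  0.006]
tin_lid 0.96 [ 0.483 -0.195  0.058]
tin_lid 0.6 [ 0.488 -0.061  0.002]
keeper_tab 0.63 [ 0.499 -0.335  0.064]
lid_board 0.59 [0.492 0.201 0.003]
{'time_s': 0.5, 'joint_pos': array([ 6.43444264e+01,  1.79626115e+01, -2.70086987e+00,  6.93384664e+01,
       -8.56090315e-04,  9.00009475e+01]), 'joint_vel': array([-0.0126378 , -0.1061295 ,  0.02466019,  0.10049315, -0.0530325 ,
       -0.05252067]), 'effort': array([ 3.48152444e-04, -5.38960505e+01,  3.39754844e+01,  3.28154281e-03,
        7.30242959e-05,  1.81354451e-06]), 'eef_pos': array([0.25977245, 0.5408293 , 0.25027831]), 'orientation': array([[-9.01405844e-01,  4.32975177e-01, -1.24965936e-06],
       [ 4.32975177e-01,  9.01405843e-01, -3.71120747e-05],
       [-1.49421569e-05, -3.39941125e-05, -9.99999999e-01]]), 'force': array([-0.0474414 , -0.04376193,  0.45722182]), 'moment': array([ 0.0654442 , -0.00943128,  0.01208639]), 'width': 0.08558907714258226}
```

View pics/scene0.png

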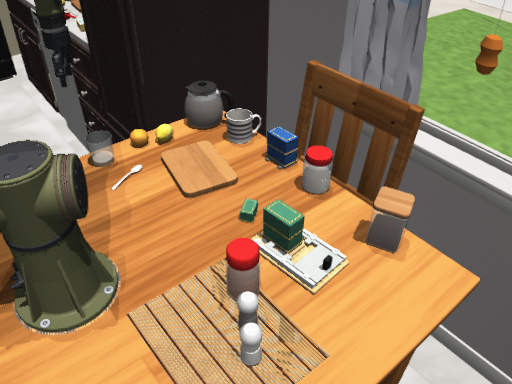

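View pics/top0.png

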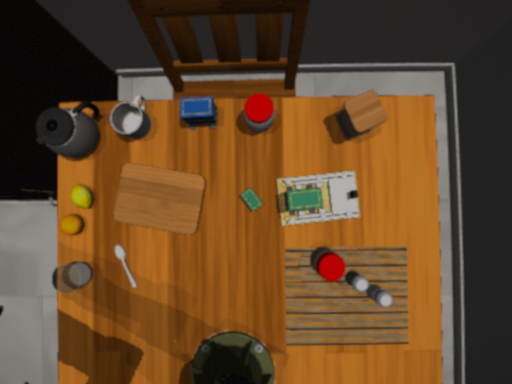

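The green tin is at top (304,198), its tab at (352,194), the chopping board at (160,198), and the small loose green lid (a decoy) at (251,199). Next I refine these positions with depth.

```bash
python3 - <<'E'
from h import *
for n in ['top','scene']:
    d=np.load(n+'_d.npy'); W=pixcloud(n,d); im=np.load(n+'_im.npy').astype(int)
    X,Y,Z=W[...,0],W[...,1],W[...,2]
    def rect(m,name):
        P=W[m]; rc=cv2.minAreaRect((P[:,:2]*1000).astype(np.float32)); print(n,name,m.sum(),np.round(rc[0],1),np.round(rc[1],1),round(rc[2],1),'z',np.round(np.median(P[:,2]),4),'mean',P.mean(0).round(4))
    near=(abs(X-.483)<.08)&(abs(Y+.197)<.08)
    rect(near&(abs(Z-.108)<.008),'lid')
    t=(abs(X-.498)<.04)&(abs(Y+.337)<.04)&(Z>.045)&(Z<.075); rect(t,'tab')
    rect((abs(X-.49)<.16)&(abs(Y-.2)<.16)&(abs(Z-.021)<.006),'board')
    rect((abs(X-.487)<.06)&(abs(Y+.06)<.05)&(Z>.015)&(Z<.08),'small')
    g=(abs(X-.483)<.1)&(Y<-.1)&(Y>-.40)&(Z>.015)&(Z<.035); rect(g,'boardgreen')
    g=(X>.45)&(X<.56)&(Y<-.28)&(Y>-.40)&(Z>.014); rect(g,'plate')
d=np.load('top_d.npy');im=np.load('top_im.npy')
cv2.imwrite('pics/crop.png',cv2.resize(im[150:250,230:390],None,fx=5,fy=5,interpolation=cv2.INTER_CUBIC))
E
```

```text
top lid 707 [ 483.6 -196.2] [51.9 86.4] 5.4 z 0.108 mean [ 0.4835 -0.1959  0.1081]
top tab 46 [ 496.7 -335.9] [12.3 19.1] 88.8 z 0.0582 mean [ 0.4966 -0.3353  0.0576]
top board 5039 [491.8 200.9] [240.9 170.9] 79.1 z 0.02 mean [0.4915 0.199  0.02  ]
top small 266 [486.7 -59.5] [57.6 34.5] 36.9 z 0.032 mean [ 0.4865 -0.0596  0.032 ]
top boardgreen 2008 [ 488.3 -246. ] [128.  208.9] 4.2 z 0.024 mean [ 0.4896 -0.2654  0.0236]
top plate 952 [ 503.7 -318.3] [107.2  77.3] 0.9 z 0.0242 mean [ 0.501  -0.3142  0.0259]
scene lid 610 [ 482.5 -197.5] [55.2 88.1] 4.9 z 0.1069 mean [ 0.4797 -0.201   0.1066]
scene tab 74 [ 495.8 -337.5] [22.3 14.1] 7.1 z 0.0563 mean [ 0.4932 -0.3392  0.0546]
scene board 2575 [490.1 198.5] [247.6 172.6] 79.2 z 0.0199 mean [0.4864 0.1892 0.0199]
scene small 263 [485.8 -60.8] [62.8 35.9] 36.5 z 0.0305 mean [ 0.4816 -0.0659  0.0286]
scene boardgreen 2130 [ 486.7 -246.7] [128.3 207.3] 5.9 z 0.0239 mean [ 0.4785 -0.2775  0.0236]
scene plate 1021 [ 504.3 -316.1] [108.8  72.3] 0.2 z 0.0243 mean [ 0.4989 -0.3175  0.0267]
```

View pics/crop.png

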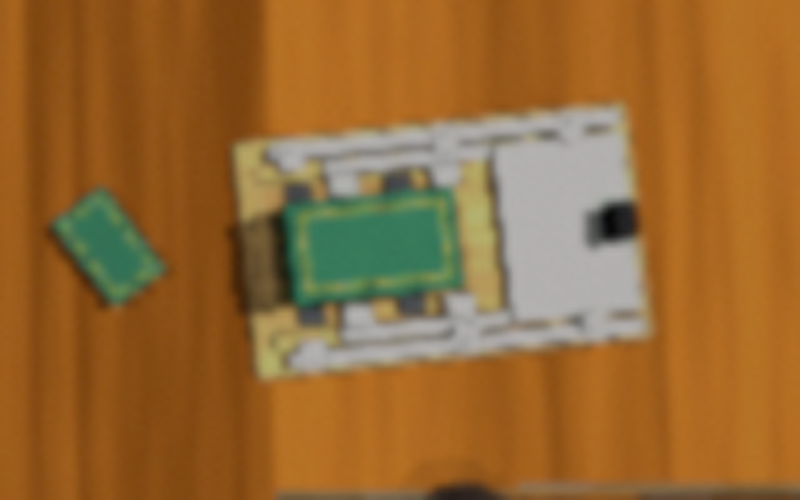

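Call:
jog_arm([
  [-50,-28,0,0,-1],
  [-50,-28,0,0,-1],
  [-50,-28,0,0,-1],
  [-50,-28,0,0,-1],
  [-50,-28,0,0,-1],
])

```text
time_s: 1.12
eef_pos: [0.4254, 0.3049, 0.2506]
orientation: [[-0.902, 0.433, 0.001], [0.433, 0.902, 0.0], [-0.0, 0.001, -1.0]]
force: [1.2, 0.4, -0.5]
width: 0.0854
```

Call:
jog_arm([
  [0,0,0,0.17,-1],
  [0,0,0,0.17,-1],
  [0,0,0,0.17,-1],
  [0,0,0,0.17,-1],
  [0,0,0,0.17,-1],
])

```text
time_s: 1.75
eef_pos: [0.4246, 0.3064, 0.2504]
orientation: [[-0.264, 0.964, 0.0], [0.964, 0.264, 0.0], [0.0, 0.0, -1.0]]
force: [-0.3, 0.1, 0.0]
width: 0.0851
```

Call:
jog_arm([
  [0,0,0,0.17,-1],
  [0,0,0,0,-1],
])

```text
time_s: 2.0
eef_pos: [0.4245, 0.3064, 0.2504]
orientation: [[-0.105, 0.995, 0.0], [0.995, 0.105, 0.0], [0.0, 0.0, -1.0]]
force: [-0.8, -0.2, -0.0]
width: 0.0853
```

```bash
cat >> h.py <<'E'
yaw=np.radians(5.3)
def rem(t,yw=yaw):
    s=r.observe(); R=np.array(s['orientation']); d=np.array(t)-s['eef_pos']
    y=R[:,1]; cur=np.arctan2(y[1],y[0]); e=(cur-yw+np.pi/2)%np.pi-np.pi/2
    print('t',s['time_s'],'pos',s['eef_pos'].round(4),'tooldelta mm',(R.T@d*1000).round(1),'turn',round(e,4),'w',s['width'],'F',np.array(s['force']).round(2),'j',np.round(s['joint_pos'],1)); print(R.round(3).tolist())
E
python3 -c "
from h import *
rem([.4968,-.3365,.25])"
```

```text
t 2.0 pos [0.4245 0.3064 0.2504] tooldelta mm [-6.469e+02  4.600e+00  3.000e-01] turn 0.0123 w 0.08528910177810944 F [-0.84 -0.23 -0.02] j [ 35.8   9.7 -13.3  67.    0.  119.8]
[[-0.105, 0.995, 0.0], [0.995, 0.105, 0.0], [0.0, 0.0, -1.0]]
```

Call:
jog_arm([
  [-57,0,0,0.012,-1],
  [-57,0,0,0,-1],
  [-57,0,0,0,-1],
  [-57,0,0,0,-1],
  [-57,0,0,0,-1],
])

```text
time_s: 2.62
eef_pos: [0.4511, 0.0209, 0.2506]
orientation: [[-0.095, 0.995, 0.001], [0.995, 0.095, -0.0], [-0.0, 0.001, -1.0]]
force: [1.1, 0.2, 0.5]
width: 0.0853
```

Call:
jog_arm([
  [-57,0,0,0,-1],
  [-57,0,0,0,-1],
  [-57,0,0,0,-1],
  [-57,0,0,0,-1],
  [-57,0,0,0,-1],
])

```text
time_s: 3.25
eef_pos: [0.477, -0.2632, 0.2505]
orientation: [[-0.094, 0.996, 0.001], [0.996, 0.094, -0.0], [-0.0, 0.001, -1.0]]
force: [1.1, -0.1, 0.3]
width: 0.0852
```

Call:
jog_arm([
  [-57,0,0,0,-0.4],
  [-20,0,0,0,-0.4],
  [0,0,0,0,-0.4],
])

```text
time_s: 3.62
eef_pos: [0.4838, -0.3386, 0.2499]
orientation: [[-0.091, 0.996, -0.0], [0.996, 0.091, 0.001], [0.001, -0.0, -1.0]]
force: [0.7, -0.1, -0.9]
width: 0.0598
```

```bash
python3 -c "
from h import *
rem([.4968,-.3365,.056])
im,d=r.get_image('scene');cv2.imwrite('pics/s1.png',cv2.resize(im[130:330,180:400],None,fx=3,fy=3,interpolation=cv2.INTER_CUBIC))
im,d=r.get_image('top');print(toworld('top',r.place_of('top','keeper_tab')[0]['location']) if r.place_of('top','keeper_tab') else 0)"
```

```text
t 3.625 pos [ 0.4838 -0.3386  0.2499] tooldelta mm [  0.7  13.2 193.9] turn -0.0014 w 0.059786312728251835 F [ 0.72 -0.06 -0.88] j [-35.   17.   -4.1  69.    0.   49.8]
[[-0.091, 0.996, -0.0], [0.996, 0.091, 0.001], [0.001, -0.0, -1.0]]
[ 0.49895416 -0.33561342  0.06267986]
```

View pics/s1.png

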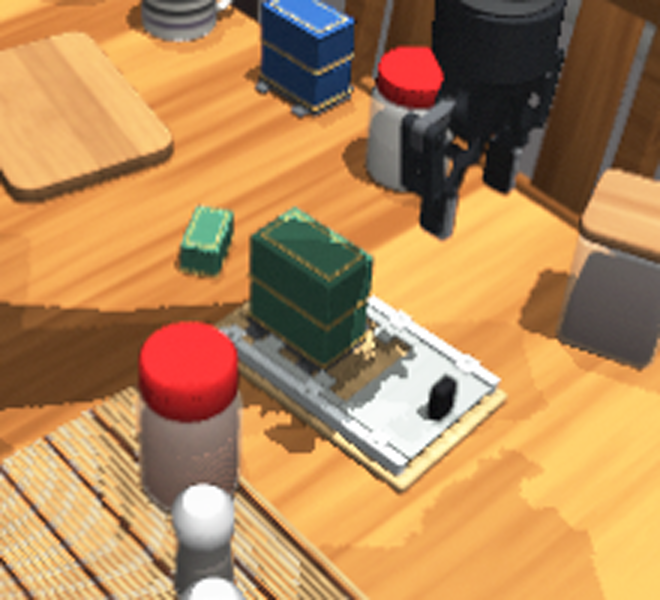

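The gripper is above the tab, and the tab and lid are unobstructed. I move down to grip the tab across its 22 mm side.

Call:
jog_arm([
  [1,13,40,0,-0.4],
  [0,0,50,0,-0.4],
  [0,0,50,0,-0.4],
  [0,0,40,0,-0.4],
  [0,0,18,0,-0.4],
])

```text
time_s: 4.45
eef_pos: [0.4957, -0.3335, 0.0504]
orientation: [[-0.093, 0.996, -0.003], [0.996, 0.093, 0.002], [0.002, -0.003, -1.0]]
force: [-0.3, 0.5, 0.2]
width: 0.0599
```

Call:
jog_arm([
  [0,0,0,0,-0.4],
  [0,0,0,0,1],
  [0,0,0,0,1],
  [0,0,0,0,1],
  [0,0,0,0,1],
], newtons=25)

```text
time_s: 5.08
eef_pos: [0.4955, -0.3367, 0.0543]
orientation: [[-0.09, 0.996, -0.002], [0.996, 0.09, -0.003], [-0.002, -0.002, -1.0]]
force: [-8.8, -0.2, 10.3]
width: 0.0215
```

Call:
jog_arm([
  [0,0,0,0,1],
  [0,0,0,0,1],
])

```text
time_s: 5.32
eef_pos: [0.4955, -0.3367, 0.0543]
orientation: [[-0.09, 0.996, -0.002], [0.996, 0.09, -0.003], [-0.002, -0.002, -1.0]]
force: [-7.3, -0.8, 9.5]
width: 0.0213
```

Call:
jog_arm([
  [7,0,-1,0,1],
  [7,0,-1,0,1],
  [7,0,0,0,1],
  [6,0,0,0,1],
  [0,0,0,0,1],
])

```text
time_s: 5.95
eef_pos: [0.4932, -0.311, 0.0545]
orientation: [[-0.09, 0.996, -0.003], [0.996, 0.09, -0.006], [-0.005, -0.003, -1.0]]
force: [-6.9, -10.0, -6.1]
width: 0.0213
```

Call:
jog_arm([
  [2,0,0,0,1],
  [2,0,0,0,1],
  [0,0,0,0,1],
])

```text
time_s: 6.32
eef_pos: [0.4931, -0.3108, 0.0546]
orientation: [[-0.088, 0.996, -0.003], [0.996, 0.088, -0.012], [-0.012, -0.004, -1.0]]
force: [-5.1, -20.5, -11.3]
width: 0.0209
```

```bash
python3 -c "
from h import *
rem([.4968,-.3365,.056])
im,d=r.get_image('scene');cv2.imwrite('pics/s2.png',cv2.resize(im[130:330,180:400],None,fx=3,fy=3,interpolation=cv2.INTER_CUBIC))"
```

```text
t 6.325 pos [ 0.4931 -0.3108  0.0546] tooldelta mm [-26.    1.4  -1. ] turn -0.0045 w 0.020929925478965435 F [ -5.12 -20.52 -11.29] j [-31.8  24.5 -20.6  44.6  -0.7  53.1]
[[-0.088, 0.996, -0.003], [0.996, 0.088, -0.012], [-0.012, -0.004, -1.0]]
```

View pics/s2.png

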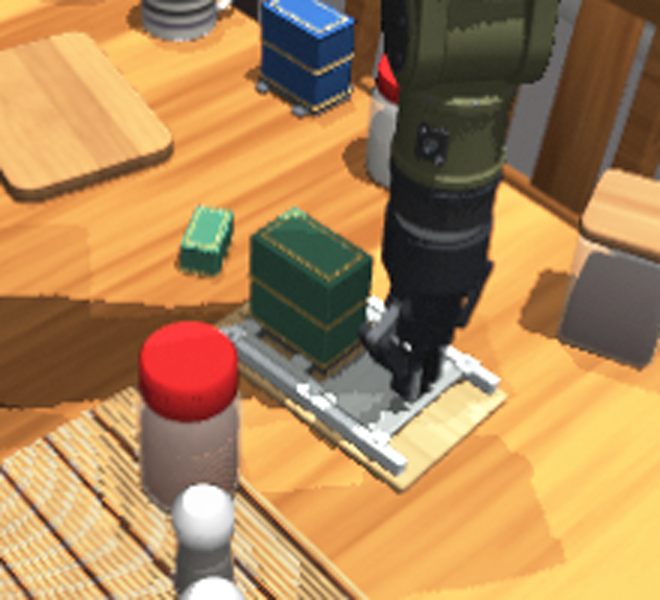

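The keeper stopped hard after about 26–28 mm of travel, with 20 N reaction. I relax the push, release and rise.

Call:
jog_arm([
  [-3,0,0,0,1],
  [0,0,0,0,-0.3],
  [0,0,0,0,-0.3],
  [0,0,0,0,-0.3],
])

```text
time_s: 6.88
eef_pos: [0.495, -0.3075, 0.0548]
orientation: [[-0.092, 0.996, 0.001], [0.996, 0.092, -0.0], [-0.0, 0.001, -1.0]]
force: [0.1, 0.3, -0.3]
width: 0.0556
```

Call:
jog_arm([
  [0,0,-40,0,-0.3],
  [0,0,-50,0,-1],
  [0,0,-40,0,-1],
  [0,0,0,0,-1],
])

```text
time_s: 7.38
eef_pos: [0.4968, -0.3088, 0.1885]
orientation: [[-0.091, 0.996, 0.006], [0.996, 0.091, -0.004], [-0.004, 0.006, -1.0]]
force: [1.0, -0.3, -0.1]
width: 0.0856
```

```bash
python3 -c "
from h import *
im,d=r.get_image('top');cv2.imwrite('pics/t3.png',cv2.resize(im[150:250,230:390],None,fx=5,fy=5))
for n in ['scene','top']:
  im,d=r.get_image(n)
  W=pixcloud(n,d);X,Y,Z=W[...,0],W[...,1],W[...,2]
  m=(abs(X-.483)<.06)&(abs(Y+.197)<.06)&(abs(Z-.108)<.008);P=W[m];print(n,cv2.minAreaRect((P[:,:2]*1000).astype(np.float32)))
  m=(abs(X-.496)<.03)&(abs(Y+.31)<.035)&(Z<.07)&(Z>.045);P=W[m];print(P.mean(0) if len(P) else 0)
im,d=r.get_image('scene');cv2.imwrite('pics/s3.png',cv2.resize(im[130:330,180:400],None,fx=3,fy=3,interpolation=cv2.INTER_CUBIC))
rem([.4834,-.1965,.2])"
```

```text
scene ((482.3066101074219, -197.708251953125), (54.72060775756836, 87.56255340576172), 4.81530237197876)
[ 0.49097027 -0.31315759  0.05483738]
top ((483.571533203125, -196.13754272460938), (51.78921890258789, 85.96255493164062), 5.350478649139404)
[ 0.49411995 -0.30960481  0.05687191]
t 7.575 pos [ 0.4937 -0.3071  0.1831] tooldelta mm [111.1  -0.2 -16.8] turn -0.0012 w 0.08562713100025866 F [ 0.37  0.2  -0.66] j [-31.9  18.  -11.5  60.5   0.   52.9]
[[-0.091, 0.996, -0.002], [0.996, 0.091, 0.001], [0.001, -0.001, -1.0]]
```

View pics/s3.png

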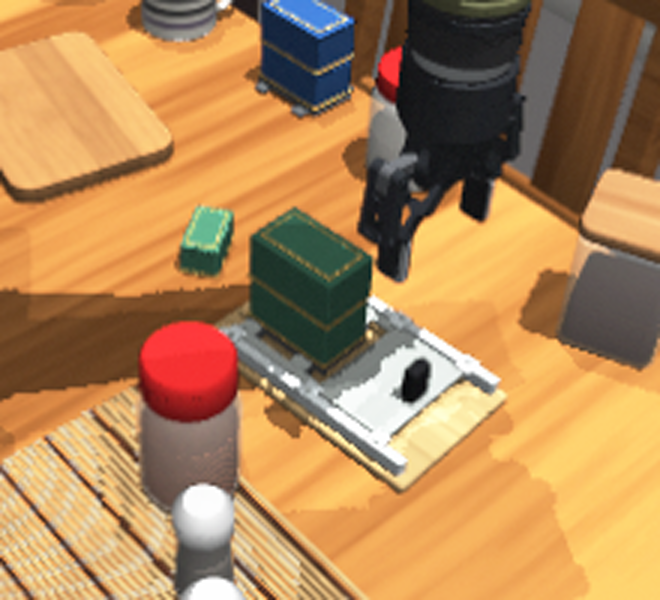

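The tab now stands 114 mm from the tin's centre, and fully home would be 115 mm. Next I go to the lid.

Call:
jog_arm([
  [37,0,0,0,-1],
  [37,0,0,0,-1],
  [37,0,0,0,-1],
  [0,0,0,0,-1],
])

```text
time_s: 8.07
eef_pos: [0.4829, -0.1949, 0.1829]
orientation: [[-0.094, 0.996, -0.003], [0.996, 0.094, 0.002], [0.002, -0.003, -1.0]]
force: [0.7, 0.2, -0.8]
width: 0.0852
```

```bash
python3 -c "
from h import *
rem([.4834,-.1965,.086])"
```

```text
t 8.075 pos [ 0.4829 -0.1949  0.1829] tooldelta mm [-1.8  0.6 96.9] turn 0.0014 w 0.08521414238961425 F [ 0.69  0.22 -0.79] j [-22.   11.8 -19.7  58.6   0.   62.6]
[[-0.094, 0.996, -0.003], [0.996, 0.094, 0.002], [0.002, -0.003, -1.0]]
```

Call:
jog_arm([
  [0,0,35,0,-1],
  [0,0,32,0,-1],
  [0,0,20,0,-1],
  [0,0,9,0,-1],
  [0,0,0,0,-1],
])

```text
time_s: 8.7
eef_pos: [0.4837, -0.1975, 0.0876]
orientation: [[-0.09, 0.996, -0.001], [0.996, 0.09, 0.0], [0.001, -0.001, -1.0]]
force: [-0.9, 0.3, 0.3]
width: 0.0854
```

```bash
python3 -c "
from h import *
rem([.4834,-.1965,.086])"
```

```text
t 8.7 pos [ 0.4837 -0.1975  0.0876] tooldelta mm [ 1.  -0.2  1.6] turn -0.002 w 0.08539596279461145 F [-0.92  0.29  0.25] j [-22.2  17.  -26.8  46.3  -0.   62.6]
[[-0.09, 0.996, -0.001], [0.996, 0.09, 0.0], [0.001, -0.001, -1.0]]
```

Call:
jog_arm([
  [0,0,0,0,1],
  [0,0,0,0,1],
  [0,0,0,0,1],
  [0,0,0,0,1],
  [0,0,0,0,1],
], newtons=60)

```text
time_s: 9.32
eef_pos: [0.4841, -0.1976, 0.0889]
orientation: [[-0.091, 0.996, 0.0], [0.996, 0.091, -0.001], [-0.001, -0.0, -1.0]]
force: [-2.8, -1.3, 6.1]
width: 0.0513
```

Call:
jog_arm([
  [0,0,0,0,1],
  [0,0,0,0,1],
])

```text
time_s: 9.57
eef_pos: [0.4841, -0.1975, 0.0889]
orientation: [[-0.091, 0.996, -0.0], [0.996, 0.091, -0.001], [-0.001, -0.0, -1.0]]
force: [-4.5, -0.4, 7.3]
width: 0.0512
```

Call:
jog_arm([
  [0,0,-3,0,1],
  [0,0,-3,0,1],
  [0,0,-3,0,1],
  [0,0,-3,0,1],
  [0,0,0,0,1],
])

```text
time_s: 10.2
eef_pos: [0.4833, -0.197, 0.0999]
orientation: [[-0.091, 0.996, -0.002], [0.996, 0.091, 0.0], [0.001, -0.002, -1.0]]
force: [-2.2, 0.1, -11.8]
width: 0.0516
```

```bash
python3 -c "
from h import *
rem([.4841,-.1975,.15])
im,d=r.get_image('scene');cv2.imwrite('pics/s4.png',cv2.resize(im[130:330,180:400],None,fx=3,fy=3,interpolation=cv2.INTER_CUBIC))"
```

```text
t 10.2 pos [ 0.4833 -0.197   0.0999] tooldelta mm [ -0.5   0.6 -50.1] turn -0.0015 w 0.051566039431631475 F [ -2.18   0.1  -11.81] j [-22.2  16.2 -26.   47.9  -0.   62.6]
[[-0.091, 0.996, -0.002], [0.996, 0.091, 0.0], [0.001, -0.002, -1.0]]
```

View pics/s4.png

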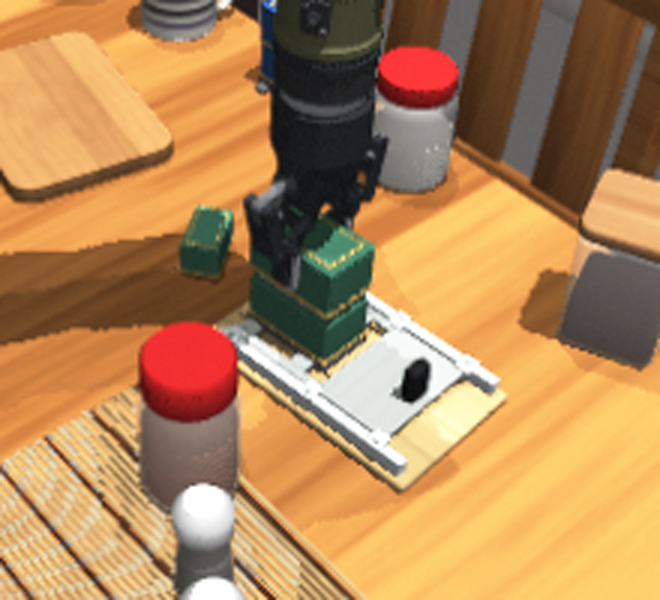

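Call:
jog_arm([
  [0,0,-4,0,1],
  [0,0,-4,0,1],
  [0,0,0,0,1],
])

```text
time_s: 10.62
eef_pos: [0.4841, -0.1973, 0.1088]
orientation: [[-0.091, 0.996, -0.0], [0.996, 0.091, -0.0], [-0.0, -0.0, -1.0]]
force: [-2.5, 0.5, -8.8]
width: 0.0512
```

```bash
python3 -c "
from h import *
im,d=r.get_image('scene');cv2.imwrite('pics/s5.png',cv2.resize(im[190:270,240:340],None,fx=6,fy=6,interpolation=cv2.INTER_CUBIC))"
```

```text
(no output)
```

View pics/s5.png

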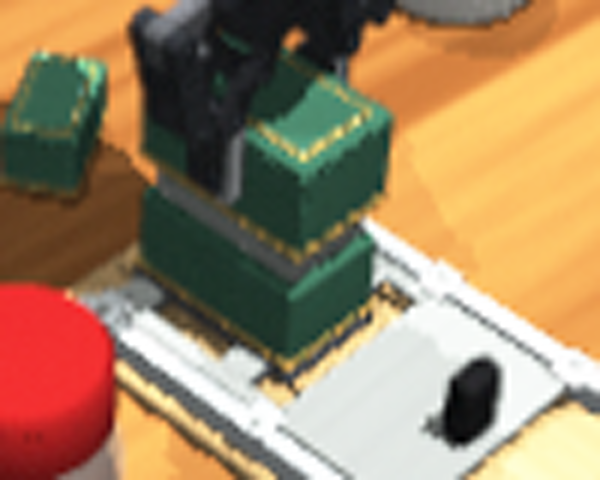

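The steel neck shows between lid and body, around (270,230) in the crop, and the base is staying down. I carry on straight up.

Call:
jog_arm([
  [0,0,-5,0,1],
  [0,0,-5,0,1],
  [0,0,-5,0,1],
  [0,0,-5,0,1],
  [0,0,-5,0,1],
])

```text
time_s: 11.3
eef_pos: [0.4862, -0.1981, 0.1355]
orientation: [[-0.091, 0.996, 0.004], [0.996, 0.091, -0.002], [-0.002, 0.004, -1.0]]
force: [-0.3, -0.0, -1.1]
width: 0.0514
```

Call:
jog_arm([
  [0,0,-5,0,1],
  [0,0,-5,0,1],
  [0,0,-10,0,1],
  [0,0,-10,0,1],
  [0,0,0,0,1],
])

```text
time_s: 11.92
eef_pos: [0.485, -0.1976, 0.1645]
orientation: [[-0.091, 0.996, 0.002], [0.996, 0.091, -0.001], [-0.001, 0.002, -1.0]]
force: [1.0, 0.6, -1.2]
width: 0.0513
```

```bash
python3 -c "
from h import *
rem([.4915,.200,.19])
im,d=r.get_image('scene');cv2.imwrite('pics/s6.png',cv2.resize(im[130:330,180:400],None,fx=3,fy=3,interpolation=cv2.INTER_CUBIC))"
```

```text
t 11.925 pos [ 0.485  -0.1976  0.1645] tooldelta mm [395.3  42.7 -25.8] turn -0.0015 w 0.05128616938952128 F [ 0.97  0.64 -1.25] j [-22.2  12.7 -21.2  56.    0.   62.6]
[[-0.091, 0.996, 0.002], [0.996, 0.091, -0.001], [-0.001, 0.002, -1.0]]
```

View pics/s6.png

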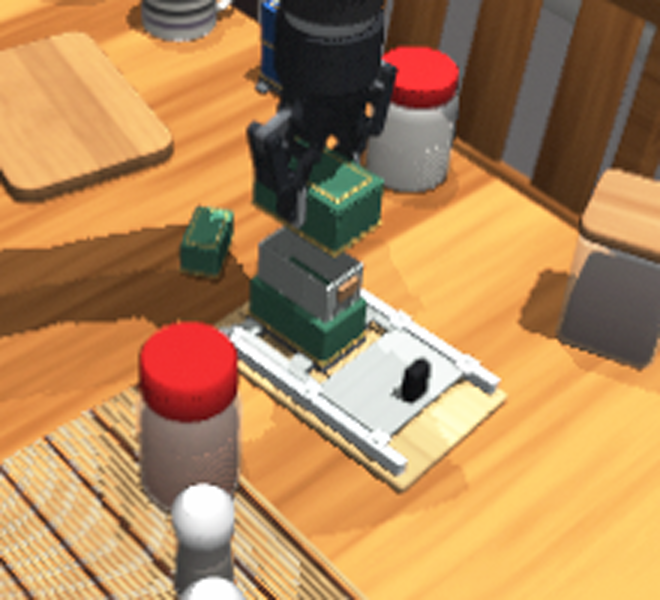

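The lid is clear of the steel neck and the base is seated. I carry it over to the chopping board.

Call:
jog_arm([
  [0,0,-25,0,1],
  [30,5,0,0,1],
  [45,5,0,0,1],
  [45,5,0,0,1],
  [45,5,0,0,1],
])

```text
time_s: 12.6
eef_pos: [0.4888, -0.0298, 0.188]
orientation: [[-0.09, 0.996, -0.0], [0.996, 0.09, 0.0], [0.0, -0.0, -1.0]]
force: [0.7, -0.0, -1.4]
width: 0.0512
```

Call:
jog_arm([
  [45,5,0,0,1],
  [45,5,0,0,1],
  [45,5,0,0,1],
  [45,4,0,0,1],
  [30,3,0,0,1],
])

```text
time_s: 13.22
eef_pos: [0.4915, 0.1819, 0.1879]
orientation: [[-0.092, 0.996, -0.001], [0.996, 0.092, 0.0], [0.0, -0.001, -1.0]]
force: [0.3, 0.3, -0.0]
width: 0.0513
```

Call:
jog_arm([
  [20,0,0,0,1],
  [0,0,0,0,1],
])

```text
time_s: 13.48
eef_pos: [0.4898, 0.2007, 0.188]
orientation: [[-0.093, 0.996, -0.001], [0.996, 0.093, -0.0], [-0.0, -0.001, -1.0]]
force: [-0.3, -0.7, -0.9]
width: 0.0512
```

```bash
python3 -c "
from h import *
rem([.4915,.199,.051])
im,d=r.get_image('scene');cv2.imwrite('pics/s7.png',cv2.resize(im[80:280,130:350],None,fx=3,fy=3,interpolation=cv2.INTER_CUBIC))
W=pixcloud('scene',d);X,Y,Z=W[...,0],W[...,1],W[...,2]
g=(im[...,1].astype(int)>im[...,2]+15)&(abs(X-.49)<.07)&(abs(Y-.2)<.08)&(Z>.08)
print(g.sum(),np.nanpercentile(Z[g],[1,5,50,95,99]))"
```

```text
t 13.475 pos [0.4898 0.2007 0.188 ] tooldelta mm [ -1.8   1.6 137. ] turn 0.0002 w 0.05120589404134392 F [-0.31 -0.67 -0.88] j [ 22.3  12.4 -18.3  59.3  -0.  107. ]
[[-0.093, 0.996, -0.001], [0.996, 0.093, -0.0], [-0.0, -0.001, -1.0]]
428 [0.16705914 0.16952805 0.19558341 0.20871042 0.20957263]
```

View pics/s7.png

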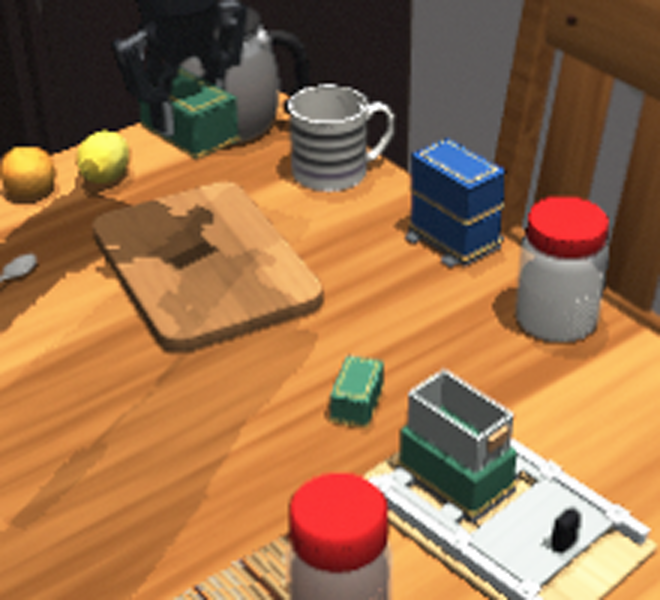

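Call:
jog_arm([
  [-1,1,30,0,1],
  [0,0,35,0,1],
  [0,0,35,0,1],
  [0,0,20,0,1],
  [0,0,0,0,1],
])

```text
time_s: 14.15
eef_pos: [0.4898, 0.1972, 0.0668]
orientation: [[-0.089, 0.996, -0.003], [0.996, 0.089, -0.002], [-0.001, -0.004, -1.0]]
force: [-0.3, -0.4, -0.4]
width: 0.0511
```

Call:
jog_arm([
  [0,0,6,0,1],
  [0,0,4,0,1],
  [0,0,3,0,1],
  [0,0,0,0,1],
])

```text
time_s: 14.65
eef_pos: [0.4912, 0.1991, 0.0554]
orientation: [[-0.091, 0.996, 0.0], [0.996, 0.091, 0.0], [0.0, 0.0, -1.0]]
force: [-0.6, -0.1, -0.4]
width: 0.0512
```

Call:
jog_arm([
  [0,0,3,0,1],
  [0,0,2,0,1],
  [0,0,0,0,1],
])

```text
time_s: 15.02
eef_pos: [0.4911, 0.199, 0.0501]
orientation: [[-0.091, 0.996, -0.0], [0.996, 0.091, -0.0], [-0.0, -0.0, -1.0]]
force: [-0.0, 0.1, -0.7]
width: 0.0511
```

Call:
jog_arm([
  [0,0,1.5,0,1],
  [0,0,0,0,1],
])

```text
time_s: 15.28
eef_pos: [0.4912, 0.199, 0.0498]
orientation: [[-0.091, 0.996, 0.0], [0.996, 0.091, 0.0], [0.0, 0.0, -1.0]]
force: [-3.8, -1.9, 9.6]
width: 0.0513
```

There is board contact, 9.6 N upward. I release slowly, then rise.

Call:
jog_arm([
  [0,0,-1,0,1],
  [0,0,0,0,0],
  [0,0,0,0,-0.5],
  [0,0,0,0,-1],
  [0,0,0,0,-1],
])

```text
time_s: 15.9
eef_pos: [0.4913, 0.199, 0.0497]
orientation: [[-0.091, 0.996, -0.0], [0.996, 0.091, -0.0], [-0.0, -0.0, -1.0]]
force: [-0.3, -0.0, -0.2]
width: 0.0851
```

Call:
jog_arm([
  [0,0,0,0,-1],
  [0,0,-10,0,-1],
  [0,0,-40,0,-1],
  [0,0,-50,0,-1],
  [0,0,-50,0,-1],
])

```text
time_s: 16.52
eef_pos: [0.491, 0.1989, 0.202]
orientation: [[-0.091, 0.996, 0.0], [0.996, 0.091, 0.0], [0.0, 0.0, -1.0]]
force: [0.9, 1.7, -0.2]
width: 0.0855
```

Call:
jog_arm([
  [-55,0,-10,0,-1],
  [-55,0,0,0,-1],
  [-50,0,0,0,-1],
  [0,0,0,0,-1],
])

```text
time_s: 17.02
eef_pos: [0.506, 0.0369, 0.2107]
orientation: [[-0.086, 0.996, 0.001], [0.996, 0.086, -0.001], [-0.001, 0.001, -1.0]]
force: [-1.0, 0.6, 0.1]
width: 0.0851
```

```bash
python3 -c "
from h import *
rem([.4915,.0,.2])
for n in ['top','scene']:
  im,d=r.get_image(n); cv2.imwrite('pics/e_%s.png'%n,im)
  W=pixcloud(n,d);X,Y,Z=W[...,0],W[...,1],W[...,2]
  m=(abs(X-.491)<.07)&(abs(Y-.2)<.07)&(Z>.055)&(Z<.1);P=W[m];print(n,cv2.minAreaRect((P[:,:2]*1000).astype(np.float32)),np.percentile(P[:,2],[5,50,95]))
  m=(abs(X-.496)<.03)&(abs(Y+.31)<.035)&(Z<.07)&(Z>.045);P=W[m];print('tab',P.mean(0) if len(P) else 0)
  m=(abs(X-.483)<.06)&(abs(Y+.197)<.06)&(Z>.088)&(Z<.11);P=W[m];print('neck',len(P) and (cv2.minAreaRect((P[:,:2]*1000).astype(np.float32)),P[:,2].mean()))
  for l in ['tin_lid','tin_base']:
    for q in r.place_of(n,l): print(l,q['confidence'],toworld(n,q['location']).round(3))
"
```

```text
t 17.025 pos [0.506  0.0369 0.2107] tooldelta mm [-35.5 -17.6  10.7] turn -0.0064 w 0.08505444972761664 F [-0.96  0.57  0.15] j [  4.2   9.2 -19.2  61.5  -0.   89.3]
[[-0.086, 0.996, 0.001], [0.996, 0.086, -0.001], [-0.001, 0.001, -1.0]]Traceback (most recent call last):
  File "<string>", line 7, in <module>
    m=(abs(X-.491)<.07)&(abs(Y-.2)<.07)&(Z>.055)&(Z<.1);P=W[m];print(n,cv2.minAreaRect((P[:,:2]*1000).astype(np.float32)),np.percentile(P[:,2],[5,50,95]))
                                                                                                                          ~~~~~~~~~~~~~^^^^^^^^^^^^^^^^^^
    return _quantile_unchecked(
        a, q, axis, out, overwrite_input, method, keepdims, weights)
    return _ureduce(a,
                    func=_quantile_ureduce_func,
    ...<5 lines>...
                    overwrite_input=overwrite_input,
                    method=method)
    r = func(a, **kwargs)
    result = _quantile(arr,
                       quantiles=q,
    ...<2 lines>...
                       out=out,
                       weights=wgt)
    slices_having_nans = np.isnan(arr[-1, ...])
                                  ~~~^^^^^^^^^
IndexError: index -1 is out of bounds for axis 0 with size 0
```

View pics/e_top.png

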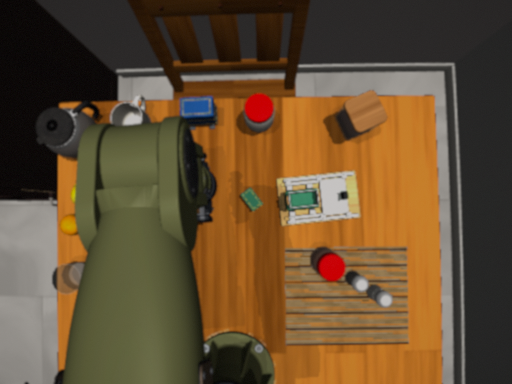

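The arm hides the board from the top camera. I move it further away and check again.

Call:
jog_arm([
  [-55,0,-10,0,-1],
  [-55,0,-10,0,-1],
  [-55,0,0,0,-1],
  [0,0,0,0,-1],
  [0,0,0,0,-1],
])

```text
time_s: 17.7
eef_pos: [0.5208, -0.1234, 0.2298]
orientation: [[-0.092, 0.996, -0.0], [0.996, 0.092, 0.001], [0.001, -0.0, -1.0]]
force: [0.0, 0.1, -0.5]
width: 0.0856
```

```bash
python3 -c "
from h import *
rem([.4915,.0,.2])
for n in ['top','scene']:
  im,d=r.get_image(n); cv2.imwrite('pics/f_%s.png'%n,im)
  W=pixcloud(n,d);X,Y,Z=W[...,0],W[...,1],W[...,2]
  m=(abs(X-.491)<.07)&(abs(Y-.2)<.07)&(Z>.055)&(Z<.1);P=W[m];print(n,len(P) and (cv2.minAreaRect((P[:,:2]*1000).astype(np.float32)),np.percentile(P[:,2],[5,50,95])))
  m=(abs(X-.496)<.03)&(abs(Y+.31)<.035)&(Z<.07)&(Z>.045);P=W[m];print('tab',P.mean(0) if len(P) else 0)
  m=(abs(X-.483)<.06)&(abs(Y+.197)<.06)&(Z>.088)&(Z<.11);P=W[m];print('neck',len(P) and (cv2.minAreaRect((P[:,:2]*1000).astype(np.float32)),P[:,2].mean()))
  for l in ['tin_lid','tin_base']:
    for q in r.place_of(n,l): print(l,q['confidence'],toworld(n,q['location']).round(3))
"
```

```text
t 17.7 pos [ 0.5208 -0.1234  0.2298] tooldelta mm [125.5 -17.8  29.9] turn -0.0007 w 0.08561508768229899 F [ 0.01  0.07 -0.48] j [-13.4  11.6 -13.7  64.7   0.   71.4]
[[-0.092, 0.996, -0.0], [0.996, 0.092, 0.001], [0.001, -0.0, -1.0]]
top (((491.67474365234375, 200.18202209472656), (52.10074234008789, 85.49700164794922), 5.640804290771484), array([0.06476043, 0.06821166, 0.0712492 ]))
tab 0
neck 0
tin_lid 0.9 [0.491 0.202 0.02 ]
scene (((490.04217529296875, 200.81295776367188), (54.99382781982422, 92.42386627197266), 6.415866851806641), array([0.05708879, 0.06757031, 0.0702152 ]))
tab [ 0.49129277 -0.31321507  0.05479129]
neck (((482.82379150390625, -195.71005249023438), (45.0645637512207, 85.9304428100586), 4.228115081787109), np.float64(0.09383252105621213))
tin_lid 0.96 [0.493 0.198 0.021]
tin_lid 0.52 [ 0.488 -0.058  0.004]
tin_base 0.65 [ 0.483 -0.197  0.011]
```

View pics/f_scene.png

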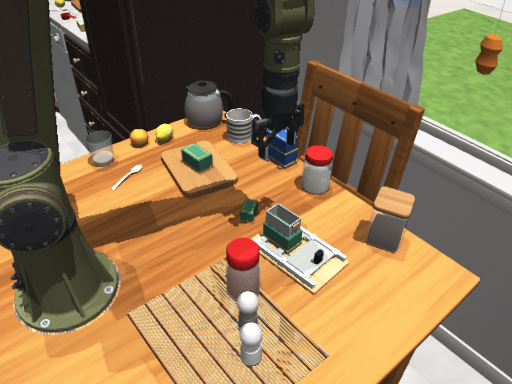

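View pics/f_top.png

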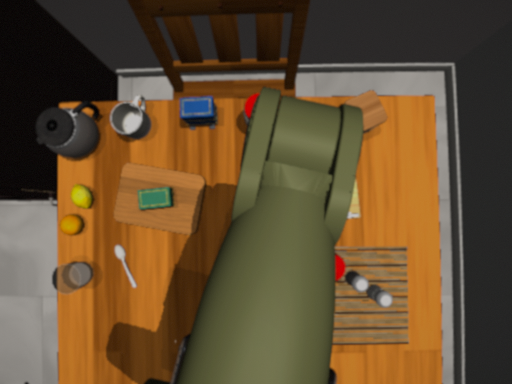

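The lid lies flat on the board at top (155,198), within about 1–2 mm of its centre. In the scene picture the base sits in its seat at (283,228), the tab is home at (319,257), and the gripper touches nothing. I hand in.

```bash
python3 -c "
from plant import r
print(r.finish_job())"
```

```text
the job is handed in; nothing more can be done
None
```

I handed the job in at about 18 s of the 51 s allowed. The green tin is open and its lid is on the chopping board; no verdict was reported.

- **Keeper:** I gripped the black tab and slid it to its end stop, where the reaction rose to 20 N. The tab then stood 114 mm from the tin's centre; fully home would be 115 mm.
- **Lid:** I gripped it across the 52 mm width with 60 N and drew it straight up, with at most about 12 N of measured pull. It came clear of the neck and the base stayed down.
- **Placing:** I lowered the lid onto the board until contact, about 10 N upward, before letting go.

**Last checks**
- **Lid:** it is flat, open side down, and its centre is within about 2 mm of the board's centre. Its top is at a height of about 68–69 mm, against 69 mm expected.
- **Base:** the network put it at (0.483, -0.197, 0.011), about where it started.
- **Tab:** unchanged from its home position.
- **Gripper:** open and clear of everything, with force close to zero.

In the final top view the arm hid the tin, so the last base and tab checks come from the scene camera only. None of the checks disagreed.

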